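# Spin up the rate table under a tracker board and stop it on its mark

### The arm

A 7-joint arm with a two-finger parallel gripper is mounted at the origin on the work surface. World frame = base frame: x ahead of the robot, y to its left, z up, the work surface at z = 0. Lengths are in m, angles in rad, forces in N, time in s.
With the tool pointing down it reaches from about 0.425 to 0.95 m from the base axis. Payload 4.7 kg.
Tool frame: the origin (TCP) lies at the very end of the fingers, on their centre line; the grasp point (between the pads) lies 19 mm behind it; z points along the fingers, y is the line along which they close (so a half turn about z gives the same grasp; the last joint's range is limited). The gripper opens to 85 mm and grips with 20 to 120 N. Pads are 22 mm wide; open, the fingers measure 114 mm over their backs; the gripper's body (76 mm by 85 mm) begins 54 mm behind the grasp point. The pads swing forward as they close: fully open they stand 13 mm farther back than shut.
Start: joints at [1.237, 0.469, -0.049, 1.532, 0.024, 1.141, -0.082], TCP at [0.203, -0.644, 0.231] pointing down, gripper open.
Joint ranges: [-2.59, 2.59], [-0.33, 1.99], [-1.39, 1.29], [0.1, 2.45], [-1.04, 4.18], [0.21, 1.99], [-2.66, 2.66]. Speed limits (rad/s): [2.57, 2.57, 3.14, 3.14, 3.14, 3.14, 3.14].

### API

Orientations are given as a unit quaternion [w, x, y, z].
In Python, from plant import manip gives the robot as it stands.
- The arm moves only by the shell command python3 -m inch 'ROWS' [FORCE]. ROWS is JSON, a list of rows, each a list of 7 numbers: the opening, from 0 (shut) to 1 (fully open), then the shift along the world's x, y, z normalised to -1 to 1, where 1 is 10 cm, then the turn, a rotation vector about the world's x, y, z normalised to -1 to 1, where 1 is 180 degrees. A call has 1 to 12 rows; each row is the pose to reach, as a shift and turn from the pose commanded when the call began, turning the shorter way round; what a row does not reach only later rows make up. A row lasts 1/8 s, in which the tool goes at most 62.5 mm and 10.7 degrees, less where a joint would pass 70% of its speed; a pose out of reach is approached as far as the arm can. A call with a number of a shift or a turn outside -1 to 1 is refused whole. A call with a gripper value outside its range is refused whole. The fingers move at their own pace and stop on an object; FORCE is the grip in N (left out, the last holds). Time passes only in rows, so rows that repeat a pose let the fingers close. It gives the time, the measured TCP pose, the force, the opening and the grip force at its end, in the units of the state.
- manip.observe(): the state, without advancing time (a new reading comes with each control period).
- manip.capture(name): name is "side" or "top" or "wrist"; returns the picture (384x512x3 uint8, red, green, blue); there is no depth.
- manip.calibration(name): a dict with "fx", "fy", "cx", "cy" (pixels), "extrinsics" (4x4, takes a point from world to camera coordinates). Camera axes: x right, y down, z forward; pixel columns grow to the right and rows downward; lengths in m; the calibration is good to about 2 mm. A picture is of the moment at which its call begins: read the wrist's pose just before it. calibration takes no time and is no camera call; for the wrist camera it gives the pose at the moment of the call.
- manip.finish_job(): hands the job in; it is judged then, once.
Trained networks look in the newest picture that a camera, given by its name, has taken for a name from the list of things; names that differ only in an ending like _2 or _b are one class to them, and where a whole thing is asked for, a point or a joint stands for the part that bears it (a point fixed in the world has none). Each returns a list of dicts, best first, with "confidence" (0 to 1); they miss things now and then, are a little off and sometimes report something else, mostly with a low value. They report only what shows in the picture. A call takes as long as a camera call.
- manip.find_in(camera, name): "xyz" ([x, y, z] in m, in the coordinates of the camera as it stood for that picture, good to about 4 mm: the middle of the surface that is visible of it).
The state is a dict: "time_s": time; "joints": joint angles; "qvel": joint speeds; "effort": joint torques, N m; "position": TCP position; "eef_rot": TCP orientation; "wrist_force": force on the tool from outside, world axes, zero at the start; "moment": the same for the moment, N m; "width": finger opening in m; "grasp_force": force on a finger pad.
Only numpy, scipy, OpenCV 4.12 (cv2) and the standard library are available. Lean on these libraries where they do the work, as an engineer would, in place of code of your own. Each camera call takes 0.05 s, during which the arm holds its last target. There are 200 camera calls.

### The job

Grip the knob of the rate table's spring-coupled crank and spin the platter counter-clockwise (seen from above) up to 15 rpm; keep the platter itself within 2.5 rpm of that for 6 seconds without a break, so the board's gyro can be checked, and never let it exceed 24 rpm or wind the spring coupling to its stops. Then stop the platter with its red mark at the yellow pointer and finish while still gripping the knob, holding the platter still there. Drive it by the crank only, touch neither platter nor board fixture, and leave everything else on the bench where it is.

Things in the scene. Friction and masses are not known exactly. Their poses are not given: they have to be found in the camera images.
- stand: Fixed blue base of the hand-cranked inclined rate table, 240 x 240 x 40 mm; origin at the centre of its underside, z up. The axle passes the point 55 mm above this origin and leans 0.11 rad from vertical towards the stand's -x: direction (-0.110, 0, 0.994) in the stand's frame. All angles here are about the axle, from the stand's +x side towards its +y (counter-clockwise from above).
- axle (a point): Point on the axle's centre line at the height of the knob's middle, 167 mm along the axle from the point 55 mm above the stand's origin (about 223 mm above the table). The knob's middle circles round it at 70 mm radius in the plane square to the axle (which is higher by up to 8 mm on the stand's +x side).
- rotor (a joint): Platter angle a (rad), grows counter-clockwise from above, unlimited; the red mark lies at angle a, so it is at the pointer at 0, 6.283, 12.566 ... At rest at the start near 1.57. Nominal inertia of all that turns with the platter 0.028 kg m2 (true: -25 to +30 %), bearing friction about 0.010 N m, drag 0.002 N m s/rad. Gravity on the off-centre fixture gives about 0.022 N m x cos(a) (+-20 %).
- crank (a joint): Spring wind-up (rad): crank ahead of platter, counter-clockwise positive. The crank drives the platter only through a soft spring in the hub: torque on platter = 0.14 N m/rad x this, plus 0.004 N m s/rad damping. Hard stops at +-1.0 (keep within 0.8). With the crank held the platter swings on the spring, period about 2.9 s, lightly damped. Knob angle = rotor + crank - 1.571.
- knob_grip (a point): Middle of the black upright crank knob: a cylinder 30 mm across and 60 mm tall, parallel to the axle, on the end of the red crank arm; its middle is 29 mm above the arm's upper face. It spins freely on its own pin, so a gripper may keep its orientation while it circles (pinch from above, 30 mm wide, any yaw). Middle 70 mm from the axle.
- knob: The crank knob itself; origin at its lower end on the arm, 30 mm below knob_grip along the axle; z along the axle. It turns freely about its own z.
- platter: Round aluminium platter, 280 mm across, 16 mm thick, with black graduations every 10 deg and one red bar as its mark; origin at the centre of its underside, x towards the mark, z along the axle.
- mark (a point): Outer end of the red mark on the platter, 137 mm from the axle.
- pointer (a point): Tip of the fixed yellow pointer over the platter's rim, 137 mm from the axle on the stand's +x side.
- fixture: Dark clamp with the green circuit board under test, 130 x 50 mm, 0.26 kg, bolted to the platter 80 mm from the axle, 90 deg counter-clockwise of the mark; do not touch. Origin at its underside.
- screwdriver: orange-handled screwdriver lying left of the machine, bystander; origin under its middle
- flux_bottle: small upright bottle, 48 mm across, 110 mm high, bystander; origin at centre of its base
- solder_spool: steel-grey spool, 56 mm across, 40 mm high, bystander; origin at centre of its base
- meter: yellow multimeter lying flat, 150 x 78 x 35 mm, bystander; origin under its centre
- spare_board: loose green circuit board, 110 x 40 mm, bystander; origin under its centre
- parts_tray: blue divided tray, 120 x 160 x 35 mm, bystander; origin under its centre

How it is judged:
On the way, in this order (a step that is already met when the one before it is completed fails the run):
1. the knob is gripped (contact force between the fingers and knob above 1 N), for 0.2 s.
2. the platter turns counter-clockwise at 15 rpm within 2.5 rpm (1.309 to 1.833 rad/s) for 6 s without a break (velocity of joint rotor between 1.309 and 1.833 rad/s), for 6 s.
3. the platter stands with its red mark within 20 mm of the yellow pointer, knob gripped (horizontal distance between mark and pointer below 0.02 m and velocity of joint rotor between -0.1 and 0.1 rad/s and contact force between the fingers and knob above 1 N), for 0.5 s.
At the end, for the whole second after the job is handed in: The red mark is within 20 mm (horizontally) of the pointer's tip, the platter turns slower than 0.1 rad/s, and the fingers still grip the crank knob (more than 1 N) (all of step 3); the arm keeps its last pose, push and grip.
It fails at once if the platter exceeds 24 rpm (2.51 rad/s), or turns backwards faster than that (velocity of joint rotor above 2.51 rad/s or velocity of joint rotor below -2.51 rad/s).
It fails at once if the spring coupling is wound to its stops (beyond 0.9 rad either way) (value of joint crank above 0.9 rad or value of joint crank below -0.9 rad).
It fails at once if the robot touches the platter or the board fixture (contact force between any of the arm, the fingers and platter above 1 N or contact force between any of the arm, the fingers and fixture above 1 N).
It fails at once if a bystander is moved more than 30 mm (distance of any of screwdriver, flux_bottle, solder_spool, meter, spare_board, parts_tray from where it was at the start of the episode above 0.03 m).
It also fails if it takes over 67 s, if anything falls off the work surface, if the arm or the gripper's body presses on something with over 40 N, if the wrist force passes 120 N, or if a joint passes its speed limit or range.

## Working session

There is one attempt and no reset: what is moved stays moved. The work goes in short steps, Python scripts to look and compute and a shell command to move; the robot and the scene stay as the last step left them, time stands still between calls to the robot, and variables do not carry over. Pictures are saved under pics/ and viewed, at most 10 in all, crops included, and the job is handed in when it is done.

```bash
ls; mkdir -p pics; cat > h.py <<'E'
import numpy as np, cv2
from plant import manip
def w(cam, p):
    E=np.array(manip.calibration(cam)["extrinsics"]); return (np.linalg.inv(E)@np.r_[p,1])[:3]
def px(cam,p):
    c=manip.calibration(cam);q=(np.array(c["extrinsics"])@np.r_[p,1])[:3]
    return c["fx"]*q[0]/q[2]+c["cx"],c["fy"]*q[1]/q[2]+c["cy"]
def snap(cam,name=None):
    im=manip.capture(cam)
    if name: cv2.imwrite(f"pics/{name}.png",im[:,:,::-1])
    return im
def find(cam,n): return [(np.round(w(cam,d["xyz"]),4),round(d["confidence"],2)) for d in manip.find_in(cam,n)[:2]]
E
python3 - <<'E'
from h import *
for c in ("top","side"):
    snap(c,c+"0")
    for n in ("stand","knob_grip","knob","platter","mark","pointer","axle","fixture","flux_bottle","meter","solder_spool"): print(c,n,find(c,n))
print(manip.observe())
E
```

```text
pics
top stand [(array([ 0.5811, -0.0623,  0.1254]), 0.58)]
top knob_grip []
top knob [(array([ 0.5824, -0.0616,  0.1241]), 0.75), (array([ 0.6366, -0.0544,  0.2567]), 0.39)]
top platter [(array([ 0.5764, -0.0584,  0.1207]), 0.66), (array([0.5392, 0.5295, 0.0034]), 0.44)]
top mark [(array([ 0.5822, -0.0576,  0.1213]), 0.68), (array([ 0.4956, -0.4033,  0.0411]), 0.39)]
top pointer [(array([ 0.5827, -0.0628,  0.1222]), 0.88)]
top axle [(array([ 0.5824, -0.061 ,  0.1206]), 0.84)]
top fixture [(array([ 0.5049, -0.0641,  0.1272]), 0.91)]
top flux_bottle [(array([0.6715, 0.3889, 0.0729]), 0.47)]
top meter [(array([ 0.3375, -0.457 ,  0.0363]), 0.9)]
top solder_spool [(array([ 0.4904, -0.4056,  0.041 ]), 0.74)]
side stand [(array([ 0.5849, -0.0167,  0.117 ]), 0.68), (array([0.5381, 0.5257, 0.0136]), 0.46)]
side knob_grip []
side knob [(array([ 0.6368, -0.0501,  0.2498]), 0.65)]
side platter [(array([ 0.5708, -0.0335,  0.1204]), 0.76)]
side mark [(array([ 0.5705, -0.0337,  0.1232]), 0.96)]
side pointer [(array([ 0.5796, -0.0472,  0.1212]), 0.59)]
side axle [(array([ 0.5828, -0.0483,  0.126 ])
[... 296 characters left out ...]
s': 1.2, 'joints': array([ 1.23711609,  0.4686046 , -0.04859637,  1.5324805 ,  0.02409316,
        1.14099962, -0.08228135]), 'qvel': array([ 0.00058463,  0.00034748,  0.00042754, -0.00145949, -0.00147241,
        0.00036615,  0.00122788]), 'effort': array([ 7.19762702e-04, -5.10171103e+01, -4.66500374e-02, -2.38017082e+01,
        1.08503309e-02,  8.57469404e-04, -1.97425585e-06]), 'position': array([ 0.2026085 , -0.64390322,  0.23134001]), 'eef_rot': array([4.12507582e-05, 9.88409400e-01, 1.51811905e-01, 2.98079670e-05]), 'wrist_force': array([-0.20542218, -0.27190531, -0.34247441]), 'moment': array([ 0.01984382,  0.04662599, -0.06008387]), 'grasp_force': 0.0, 'width': 0.08533412263917206}
```

```bash
python3 - <<'E'
import cv2
im=cv2.imread("pics/top0.png"); 
cv2.imwrite("pics/top0b.png",cv2.resize(im,(800,600)))
im=cv2.imread("pics/side0.png"); cv2.imwrite("pics/side0b.png",cv2.resize(im,(800,600)))
from h import *
for c in("top","side"):
  print(manip.calibration(c)); 
  for p in((.58,-.055,.12),(.637,-.052,.256)): print(px(c,p))
E
```

```text
{'fx': 423.85019407597804, 'fy': 423.85019407597804, 'cx': 259.17766298620637, 'cy': 185.4109981574976, 'extrinsics': array([[ 0.02707225, -0.99956032,  0.0120935 , -0.00746304],
       [-0.98405841, -0.02877576, -0.17550211,  0.5615573 ],
       [ 0.17577295, -0.00714947, -0.98440477,  1.49776647],
       [ 0.        ,  0.        ,  0.        ,  1.        ]])}
(np.float64(277.6722904928781), np.float64(177.2101073824369))
(np.float64(279.4183454997053), np.float64(151.4804269653916))
{'fx': 450.27563148141854, 'fy': 450.27563148141854, 'cx': 253.65345483925972, 'cy': 192.52057367382204, 'extrinsics': array([[-0.98240093, -0.18606037, -0.01642998,  0.51723488],
       [-0.1228907 ,  0.71008656, -0.69330725,  0.14024634],
       [ 0.14066371, -0.6790866 , -0.72045479,  1.82519773],
       [ 0.        ,  0.        ,  0.        ,  1.        ]])}
(np.float64(242.9167257003964), np.float64(179.60577238508654))
(np.float64(227.36502292171764), np.float64(153.644367605158))
```

View pics/top0b.png

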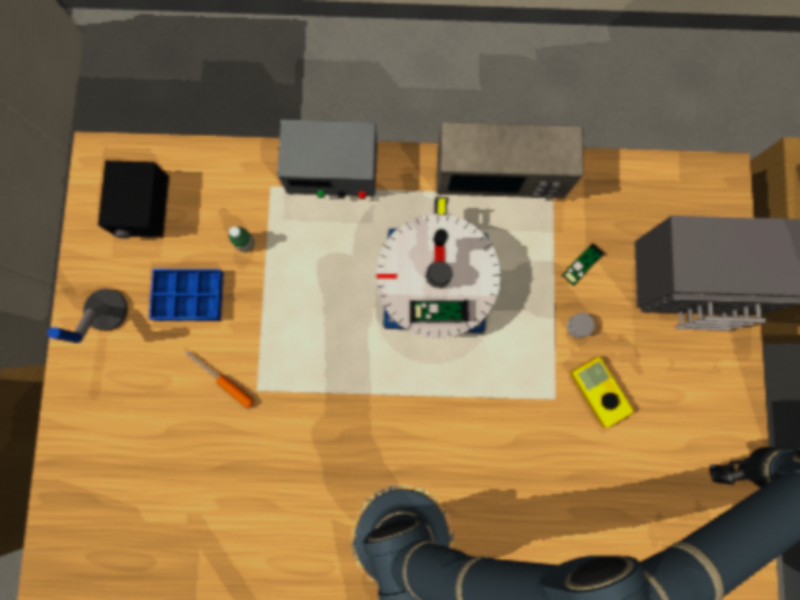

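View pics/side0b.png

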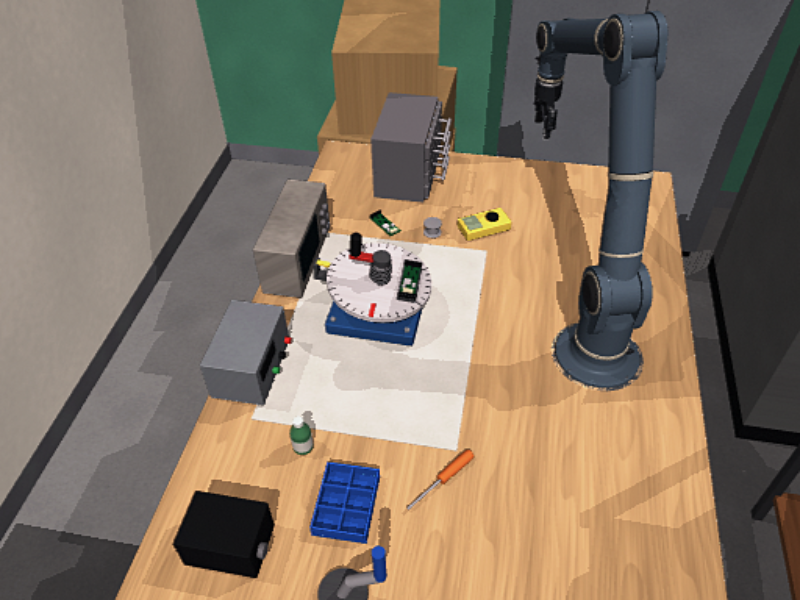

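The top view shows the stand with yaw about 0: pointer at (441,205), hub (439,272), knob (441,238), and the red mark on the left at (387,276), so a≈90°. The side view shows the mark at (373,309) and the knob at (356,243), with a clear view of the platter's near side. Next I'll fit the pose from colours.

```bash
cat > geo.py <<'E'
from h import *
from scipy.optimize import least_squares
L=0.11
def frame(yaw):
    Rz=np.array([[np.cos(yaw),-np.sin(yaw),0],[np.sin(yaw),np.cos(yaw),0],[0,0,1]])
    Ry=np.array([[np.cos(L),0,-np.sin(L)],[0,1,0],[np.sin(L),0,np.cos(L)]])
    return Rz@Ry    # columns: x' (up-slope), y', axle
def pt(x0,y0,yaw,r,ang,h): return np.array([x0,y0,.055])+frame(yaw)@np.array([r*np.cos(ang),r*np.sin(ang),h])
def blobs(im,which):
    hsv=cv2.cvtColor(im,cv2.COLOR_RGB2HSV).astype(int);H,S,V=hsv[...,0],hsv[...,1],hsv[...,2]
    if which=="red": m=((H<6)|(H>174))&(S>140)&(V>70)
    if which=="yellow": m=(H>24)&(H<34)&(S>150)&(V>80)
    if which=="blk": m=(V<45)
    n,l,s,c=cv2.connectedComponentsWithStats(m.astype(np.uint8),connectivity=8)
    return [(s[i,4],np.round(c[i],1),s[i,:4]) for i in range(1,n) if s[i,4]>=6]
E
python3 - <<'E'
from geo import *
for c in("top","side"):
    im=cv2.imread(f"pics/{c}0.png")[:,:,::-1].copy()
    for k in("red","yellow","blk"):
        print(c,k,[(int(a),list(map(float,b)),list(map(int,d))) for a,b,d in blobs(im,k) if 180<b[0]<340 and 110<b[1]<230])
    for x in (0.585,): print([ [round(float(v),1) for v in px(c,pt(x,-.06,0,r,g,h))] for r,g,h in((.137,np.pi/2,.07),(.137,0,.07),(.07,0,.197),(0,0,.07))])
E
```

```text
top red [(25, [231.4, 124.0], [229, 122, 6, 5]), (72, [280.9, 162.2], [278, 157, 7, 11]), (37, [247.0, 176.1], [241, 175, 13, 3])]
top yellow [(51, [282.2, 131.5], [280, 127, 6, 10])]
top blk [(581, [311.2, 117.4], [286, 111, 52, 13]), (411, [209.9, 118.7], [182, 114, 57, 12]), (50, [281.5, 151.8], [278, 148, 8, 9]), (29, [263.7, 199.5], [263, 193, 3, 13]), (55, [296.1, 198.4], [292, 193, 7, 12])]
[[239.9, 176.6], [280.1, 138.8], [281.9, 152.6], [279.2, 177.8]]
side red [(60, [232.4, 164.3], [224, 161, 15, 7]), (24, [237.7, 198.2], [236, 194, 4, 9]), (19, [183.5, 217.2], [182, 215, 5, 5])]
side yellow [(141, [314.2, 141.4], [297, 133, 30, 17]), (7, [306.0, 136.6], [303, 136, 7, 2]), (18, [206.4, 167.8], [203, 166, 8, 4])]
side blk [(9, [274.4, 120.9], [274, 118, 2, 7]), (23, [239.9, 137.2], [237, 135, 7, 6]), (314, [197.6, 158.2], [191, 136, 15, 45]), (39, [314.7, 138.3], [311, 136, 8, 6]), (10, [206.9, 139.3], [204, 138, 7, 4]), (12, [206.7, 145.3], [205, 144, 6, 5]), (93, [227.3, 156.2], [223, 149, 9, 15]), (10, [206.7, 151.8], [206, 150, 3, 6]), (12, [247.8, 168.6], [246, 166, 4, 5]), (44, [264.0, 168.8], [259, 166, 11, 8]), (9, [239.4, 168.9], [238, 168, 5, 3]), (10, [202.8, 173.2], [202, 170, 3, 7]), (18, [247.6, 175.2], [244, 171, 7, 9]), (7, [237.7, 174.1], [237, 172, 3, 5]), (12, [206.2, 177.2], [202, 174, 7, 6]), (6, [257.5, 178.8], [257, 177, 3, 5]), (60, [260.4, 189.2], [255, 186, 12, 7]), (6, [182.3, 221.2], [182, 220, 2, 4])]
[[236.7, 202.1], [211.5, 171.6], [228.8, 152.0], [243.8, 178.1]]
```

```bash
python3 - <<'E'
import cv2
a=cv2.imread("pics/top0.png")[115:225,230:340];b=cv2.imread("pics/side0.png")[140:230,190:290]
import numpy as np
cv2.imwrite("pics/crop.png",np.hstack([cv2.resize(a,(400,400),interpolation=0),cv2.resize(b,(400,400),interpolation=0)]))
E
```

```text
(no output)
```

View pics/crop.png

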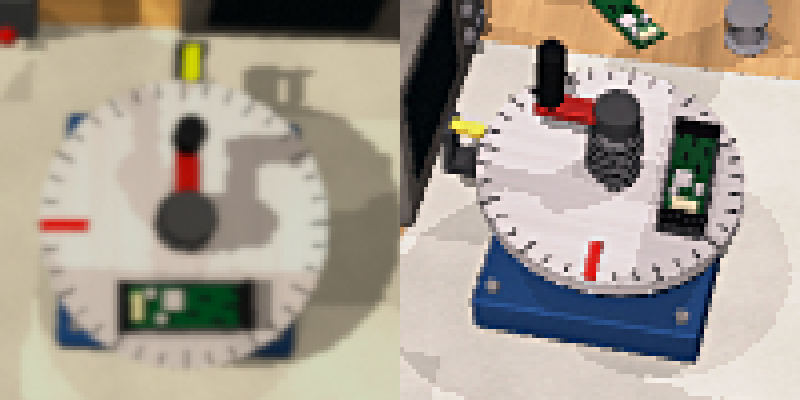

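The crop confirms it: mark bar at the left of the platter in the top view, pointer at the top, and nothing near the knob. Next I'll fit the pose.

```bash
python3 - <<'E'
from geo import *
obs=[("top",(281.5,151.6),lambda q:pt(q[0],q[1],q[2],.07,q[3]-1.571,.187)),
("side",(227.3,156.2),lambda q:pt(q[0],q[1],q[2],.07,q[3]-1.571,.167)),
("top",(247,176.1),lambda q:pt(q[0],q[1],q[2],q[5],q[3],q[4])),
("side",(237.6,198.2),lambda q:pt(q[0],q[1],q[2],q[5],q[3],q[4])),
("top",(280.4,176.4),lambda q:pt(q[0],q[1],q[2],0,0,q[4]-.003)),
("top",(282.2,136),lambda q:pt(q[0],q[1],q[2],.137,0,q[4]+.006)),
("side",(209.5,169.3),lambda q:pt(q[0],q[1],q[2],.137,0,q[4]+.006))]
r=least_squares(lambda q:np.r_[np.ravel([np.subtract(px(c,f(q)),o) for c,o,f in obs]),(q[3]-1.57)/.05,(q[4]-.07)/.01],[.585,-.06,0,1.57,.07,.115])
print(r.x.round(4)); print(r.fun.round(1))
q=r.x; print("axle",pt(*q[:3],0,0,.167),"knob",pt(*q[:3],.07,q[3]-1.571,.167))
E
```

```text
[ 0.5916 -0.0644 -0.0063  1.6111  0.0699  0.1175]
[ 0.9 -0.5 -0.4  0.8 -0.2  0.  -0.2 -0.4  0.  -0.4 -0.4  0.8  0.8  0.2
  0.8 -0. ]
axle [ 0.57323602 -0.0643199   0.22099067] knob [ 0.64277324 -0.06194949  0.22866898]
```

```bash

python3 -m inch '[[1,0.35,0.5,0.65,0,0,-0.0485],[1,0.75,1,1,0,0,-0.097]]' 40 | tail -3
python3 -m inch '[[1,0.4,0.5,0.2,0,0,0],[1,0.75,1,0.4,0,0,0]]' >/dev/null
python3 -m inch '[[1,0.4,0.5,0,0,0,0],[1,0.75,1,0,0,0,0]]' >/dev/null
python3 -m inch '[[1,0.4,0.5,0,0,0,0],[1,0.75,1,0,0,0,0]]' >/dev/null
python3 -m inch '[[1,0.4,0.5,0,0,-0.018,0],[1,0.75,1,0,0,-0.035,0]]' >/dev/null
python3 -m inch '[[1,0.3,0.4,0,0,0,0],[1,0.5,0.8,0,0,0,0],[1,0.5,0.8,0,0,0,0]]'
python3 - <<'E'
from h import *
print(manip.observe()["joints"].round(2))
for c in("wrist","side"):
  im=snap(c,c+"1")
  for n in("knob","axle","mark","fixture"): print(c,n,find(c,n))
cv2.imwrite("pics/w1.png",np.hstack([cv2.imread("pics/wrist1.png"),cv2.imread("pics/side1.png")])[:, :,:] if 0 else cv2.resize(cv2.imread("pics/wrist1.png"),(800,600)))
print(manip.calibration("wrist"), manip.observe()["position"],manip.observe()["eef_rot"])
E
```

```text
wrist_force: [1.5, -0.1, 0.1]
width: 0.0853
grasp_force: 0.0
time_s: 2.82
position: [0.6067, -0.0875, 0.3494]
eef_rot: [-0.001, 0.998, 0.004, 0.055]
wrist_force: [0.3, -0.3, -0.6]
width: 0.0855
grasp_force: 0.0
[ 0.36  0.26 -0.35  1.59  0.09  1.2  -1.56]
wrist knob [(array([ 0.6379, -0.0648,  0.2605]), 0.87)]
wrist axle [(array([ 0.6038, -0.0753,  0.1254]), 0.56)]
wrist mark [(array([ 0.6001, -0.0796,  0.1285]), 0.74), (array([ 0.6015, -0.0745,  0.1263]), 0.47)]
wrist fixture [(array([ 0.5081, -0.0713,  0.1303]), 0.9)]
side knob [(array([ 0.6374, -0.0525,  0.2504]), 0.46), (array([0.3274, 0.411 , 0.0244]), 0.27)]
side axle [(array([ 0.581 , -0.0481,  0.1259]), 0.59), (array([ 0.4924, -0.3972,  0.042 ]), 0.19)]
side mark [(array([ 0.5703, -0.0313,  0.1242]), 0.92)]
side fixture [(array([ 0.5019, -0.0597,  0.1284]), 0.56)]
{'fx': 326.86038304553665, 'fy': 326.86038304553665, 'cx': 253.3853194856769, 'cy': 194.83198650087826, 'extrinsics': array([[-1.96057906e-03, -9.99997912e-01,  5.75752748e-04,
        -9.27912311e-02],
       [-9.79883947e-01,  2.03604013e-03,  1.99557774e-01,
         5.54154430e-01],
       [-1.99558530e-01, -1.72922083e-04, -9.79885893e-01,
         6.23272578e-01],
       [ 0.00000000e+00,  0.00000000e+00,  0.00000000e+00,
         1.00000000e+00]])} [ 0.60536747 -0.09346758  0.34955639] [ 1.67202267e-04  9.98484045e-01 -5.57422133e-04  5.50388315e-02]
```

View pics/w1.png

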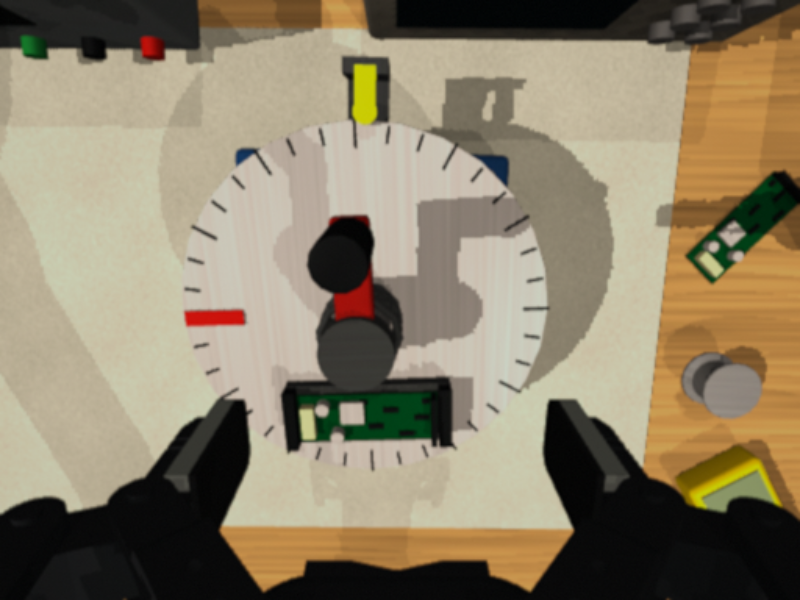

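The wrist view is clear: pointer tip (365,122), mark from (186,318) to (244,317), knob top (338,258), hub top (356,355), and platter rim spanning x 184..548, y 122..470. I'll refit.

```bash
python3 - <<'E'
from geo import *
s=1.5625
c=manip.calibration("wrist")
P=lambda p:np.array(px("wrist",p))*s
def rim(q):
    a=np.array([P(pt(*q[:3],.14,t,q[4])) for t in np.linspace(0,6.283,73)])
    return [a[:,0].min()-184,a[:,0].max()-548,a[:,1].min()-122,a[:,1].max()-470]
def f(q):
    o=[*(P(pt(*q[:3],.07,q[3]-1.571,.197))-(338,258)),*(P(pt(*q[:3],.137,q[3],q[4]))-(186,318)),
       *(P(pt(*q[:3],.137,0,q[4]+.006))-(365,122)),*rim(q),*(P(pt(*q[:3],0,0,q[5]))-(356,353))]
    return np.array(o)
r=least_squares(f,[.59,-.064,0,1.57,.07,.15]); q=r.x
print(q.round(4),r.fun.round(1))
print("axle",pt(*q[:3],0,0,.167),"knob",pt(*q[:3],.07,q[3]-1.571,.167),"hub r", 40/326.86/s*.45)
E
```

```text
[ 0.5905 -0.07   -0.0274  1.6361  0.063   0.143 ] [ 0.8  4.3  1.   0.4  0.3 -0.1 -3.4 -0.1 -4.5 -2.3  0.7  0.1]
axle [ 0.57219319 -0.06949565  0.22099067] knob [ 0.64172141 -0.06684507  0.22865886] hub r 0.035244447163923394
```

```bash

python3 -m inch '[[1,0.31,0.275,-0.2,0,0,0],[1,0.31,0.275,-0.6,0,0,0],[1,0.31,0.275,-0.72,0,0,0],[1,0.31,0.275,-0.72,0,0,0]]'
python3 - <<'E'
from h import *
c=manip.calibration("wrist");o=manip.observe()
im=snap("wrist","wrist2"); print(find("wrist","knob"),o["position"],o["eef_rot"])
cv2.imwrite("pics/w2.png",cv2.resize(im[:,:,::-1],(800,600)))
for y in(-.06,-.063,-.066,-.069): print(y,np.array(px("wrist",(.638,y,.2585)))*1.5625)
E
```

```text
time_s: 3.82
position: [0.6363, -0.066, 0.2771]
eef_rot: [0.0, 0.999, -0.0, 0.054]
wrist_force: [-0.3, -0.5, 0.6]
width: 0.085
grasp_force: 0.0
[(array([ 0.6476, -0.0586,  0.2595]), 0.79)] [ 0.63626095 -0.0659832   0.27714559] [ 1.56397837e-04  9.98518887e-01 -4.92419531e-04  5.44037268e-02]
-0.06 [378.45229253 377.50608511]
-0.063 [386.95942456 377.48951462]
-0.066 [395.46644338 377.47294435]
-0.069 [403.973349  377.4563743]
```

View pics/w2.png

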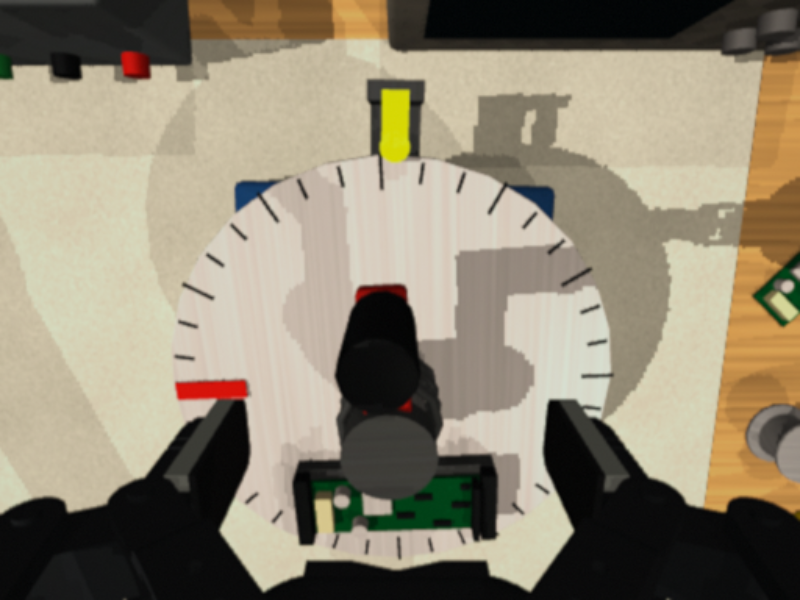

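Knob top at (378,368), pointer tip (395,155), mark (177,390)–(247,388), hub top (390,455), rim x 174..611, y 155..558. The first wrist fit was off because the arm was still settling, so I'll refit with this one plus the fixed cameras.

```bash
python3 - <<'E'
from geo import *
s=1.5625
P=lambda p:np.array(px("wrist",p))*s
def rim(q):
    a=np.array([P(pt(*q[:3],.14,t,q[4])) for t in np.linspace(0,6.283,73)])
    return [a[:,0].min()-174,a[:,0].max()-611,a[:,1].min()-155,a[:,1].max()-558]
obs=[("top",(281.5,151.6),lambda q:pt(q[0],q[1],q[2],.07,q[3]-1.571,.187)),
("side",(227.3,156.2),lambda q:pt(q[0],q[1],q[2],.07,q[3]-1.571,.167)),
("top",(280.4,176.4),lambda q:pt(q[0],q[1],q[2],0,0,q[4]-.003))]
def f(q,all=1):
    o=[*(P(pt(*q[:3],.07,q[3]-1.571,.197))-(378,368)),*(P(pt(*q[:3],.137,q[3],q[4]))-(177,390)),
       *(P(pt(*q[:3],.137,0,q[4]+.006))-(395,158)),*rim(q),*(P(pt(*q[:3],0,0,q[5]))-(390,455))]
    if all: o+=list(2*np.ravel([np.subtract(px(c,g(q)),p) for c,p,g in obs]))
    return np.array(o)
for a in(0,1):
    r=least_squares(f,[.59,-.064,0,1.57,.07,.15],args=(a,),loss="soft_l1",f_scale=2); q=r.x
    print(q.round(4),r.fun.round(1))
    print("axle",pt(*q[:3],0,0,.167),"knob",pt(*q[:3],.07,q[3]-1.571,.167))
E
```

```text
Traceback (most recent call last):
  File "h.py", line 6, in px
    c=manip.calibration(cam);q=(np.array(c["extrinsics"])@np.r_[p,1])[:3]
ValueError: time passes only in moves, steps and waits
```

```bash
python3 - <<'E'
s=open("h.py").read().replace('def px(cam,p):\n    c=manip.calibration(cam)','C={}\ndef px(cam,p):\n    if cam not in C: C[cam]=manip.calibration(cam)\n    c=C[cam]')
open("h.py","w").write(s)
E
python3 - <<'E'
from geo import *
s=1.5625
P=lambda p:np.array(px("wrist",p))*s
def rim(q):
    a=np.array([P(pt(*q[:3],.14,t,q[4])) for t in np.linspace(0,6.283,73)])
    return [a[:,0].min()-174,a[:,0].max()-611,a[:,1].min()-155,a[:,1].max()-558]
obs=[("top",(281.5,151.6),lambda q:pt(q[0],q[1],q[2],.07,q[3]-1.571,.187)),
("side",(227.3,156.2),lambda q:pt(q[0],q[1],q[2],.07,q[3]-1.571,.167)),
("top",(280.4,176.4),lambda q:pt(q[0],q[1],q[2],0,0,q[4]-.003))]
def f(q,all=1):
    o=[*(P(pt(*q[:3],.07,q[3]-1.571,.197))-(378,368)),*(P(pt(*q[:3],.137,q[3],q[4]))-(177,390)),
       *(P(pt(*q[:3],.137,0,q[4]+.006))-(395,158)),*rim(q),*(P(pt(*q[:3],0,0,q[5]))-(390,455))]
    if all: o+=list(2*np.ravel([np.subtract(px(c,g(q)),p) for c,p,g in obs]))
    return np.array(o)
for a in(0,1):
    r=least_squares(f,[.59,-.064,0,1.57,.07,.15],args=(a,),loss="soft_l1",f_scale=2); q=r.x
    print(q.round(4),r.fun.round(1))
    print("axle",pt(*q[:3],0,0,.167),"knob",pt(*q[:3],.07,q[3]-1.571,.167))
E
```

```text
[ 0.5933 -0.0633 -0.0197  1.6332  0.0649  0.1455] [ 0.1  0.9  1.5 -0.1 -0.1  1.1 -3.5  1.  -1.9 -0.9 -0.4 -0. ]
axle [ 0.57495678 -0.06296279  0.22099067] knob [ 0.64447133 -0.05997887  0.22866029]
[ 0.5931 -0.0634 -0.0195  1.6326  0.0647  0.1451] [ 0.3  1.5  1.7 -0.1 -0.1  1.5 -3.2  0.9 -1.5 -0.9 -0.3 -0.   0.6 -2.
 -1.7  2.2 -0.8 -1.4]
axle [ 0.57473609 -0.06299357  0.22099067] knob [ 0.64425213 -0.06004542  0.2286606 ]
```

```bash

python3 -m inch '[[1,0.03,0.06,0,0,0,0],[1,0.045,0.06,-0.2,0,0,0],[1,0.07,0.06,-0.4,0,0,0],[1,0.093,0.06,-0.6,0,0,0],[1,0.093,0.06,-0.6,0,0,0],[0,0.093,0.06,-0.6,0,0,0],[0,0.093,0.06,-0.6,0,0,0],[0,0.093,0.06,-0.6,0,0,0],[0,0.093,0.06,-0.6,0,0,0],[0,0.093,0.06,-0.6,0,0,0]]' 40
python3 - <<'E'
from geo import *
im=snap("side","side3")
print([(int(a),list(map(float,b)),list(map(int,d))) for a,b,d in blobs(im,"red") if 180<b[0]<340 and 110<b[1]<230])
cv2.imwrite("pics/s3.png",cv2.resize(im[100:250,150:350,::-1],(800,600)))
o=manip.observe();print(o["wrist_force"],o["grasp_force"],o["position"],o["time_s"])
E
```

```text
time_s: 5.18
position: [0.6462, -0.0593, 0.2182]
eef_rot: [0.0, 0.998, 0.0, 0.056]
wrist_force: [-0.1, -1.1, 3.5]
width: 0.0291
grasp_force: 39.3
[(60, [232.4, 164.3], [224, 161, 15, 7]), (24, [237.7, 198.2], [236, 194, 4, 9]), (19, [183.7, 217.3], [182, 215, 5, 5])]
[-0.69397992  1.1608114   2.98749949] 39.271515011787415 [ 0.64622739 -0.05921332  0.21815964] 5.225
```

View pics/s3.png

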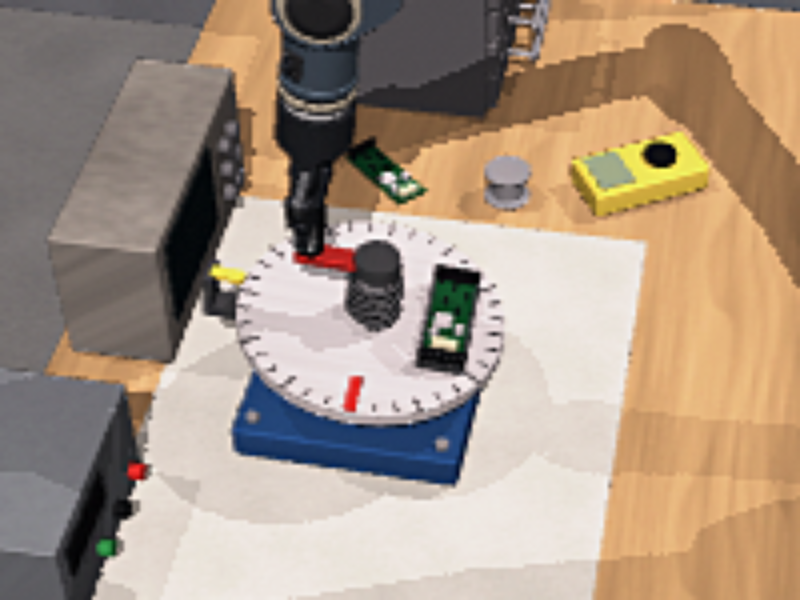

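Gripped at 39 N. The mark shows at (355,393) in this crop, so the side camera can track it. Next I'll write the estimator and planner.

```bash
cat > plan.py <<'E'
import sys,json,os
from geo import *
Q=(.5931,-.0634,-.0195); F=frame(Q[2]); HP=.0647; DT=.0125; V=1.571; K=.14
def sim(p,a,v,phi,n):      # p=I,g,f ; phi: crank angles at DT steps (n+1)
    I,g,f=p; A=[a];W=[v]
    for i in range(n):
        w=phi[i+1]-a; wd=(phi[i+1]-phi[i])/DT-v
        v+=DT*(K*w+.004*wd-.002*v+g*np.cos(a)-f*np.tanh(v/.02))/I; a+=DT*v
        A.append(a);W.append(v)
    return np.array(A),np.array(W)
def mark(im,guess):
    hsv=cv2.cvtColor(im,cv2.COLOR_RGB2HSV).astype(int);H,S,Vv=hsv[...,0],hsv[...,1],hsv[...,2]
    v,u=np.nonzero(((H<6)|(H>174))&(S>140)&(Vv>60))
    px("side",(0,0,0)); c=C["side"];E=np.array(c["extrinsics"]);R,t=E[:3,:3],E[:3,3]
    d=np.c_[(u-c["cx"])/c["fx"],(v-c["cy"])/c["fy"],np.ones(len(u))]@R; o=-R.T@t
    p0=np.array([Q[0],Q[1],.055])+F[:,2]*HP; s=((p0-o)@F[:,2])/(d@F[:,2]); X=(o+d*s[:,None]-p0)@F
    r=np.hypot(X[:,0],X[:,1]); e=(np.arctan2(X[:,1],X[:,0])-guess+np.pi)%(2*np.pi)-np.pi
    ok=(r>.095)&(r<.145)&(abs(e)<.6)
    if ok.sum()<6: return None,int(ok.sum())
    m=np.median(e[ok]); ok&=abs(e-m)<.12
    return guess+e[ok].mean(),int(ok.sum())
def knob_xyz(th): return F@np.array([.07*np.cos(th),.07*np.sin(th),0])
if __name__=="__main__":
    mode=sys.argv[1]; N=int(sys.argv[2]) if len(sys.argv)>2 else 12
    o=manip.observe(); t=o["time_s"]
    L=json.load(open("log.json")) if os.path.exists("log.json") else dict(t=[t-1,t],phi=[1.633,1.633],meas=[],off=[0,0,0],lag=.04,t0=t,n=0)
    if L.get("pend") and t>L["t"][-1]+.1:
        n=len(L["pend"]); ts=t-.125*n
        L["t"]+=[ts]+[ts+.125*(i+1) for i in range(n)]; L["phi"]+=[L["phi"][-1]]+L["pend"]; L["off"]=L["pendoff"]
    L["pend"]=None
    x=o["position"]-np.array([*pt(*Q,0,0,.155)]); x=F.T@x; th=np.arctan2(x[1],x[0])
    Fw=F.T@o["wrist_force"]; er=np.array([np.cos(th),np.sin(th)]);et=np.array([-er[1],er[0]])
    # history sim
    T0=L["t0"]; n=max(1,int(round((t-T0)/DT)))
    tt=T0+DT*np.arange(n+1); ph=np.interp(tt-L["lag"],L["t"],L["phi"])
    P0=np.array([.028,.022,.010,1.633])
    def run(p): return sim(p[:3],p[3],0.,ph,n)
    p=np.array(L.get("p",P0)); A,W=run(p)
    im=snap("side",f"s_{t:.2f}"); m,c=mark(im,A[-1])
    if m is not None and c>=9: L["meas"].append([t,m])
    if L["meas"]:
        idx=[int(round((a-T0)/DT)) for a,_ in L["meas"]]; mm=np.array([b for _,b in L["meas"]])
        r=least_squares(lambda s:np.r_[(run(P0+s*[.004,.003,.004,.03])[0][idx]-mm)/.025,s],(p-P0)/[.004,.003,.004,.03],diff_step=1e-3,loss="soft_l1")
        p=P0+r.x*[.004,.003,.004,.03]; A,W=run(p); L["p"]=p.tolist()
        print("res",(A[idx]-mm).round(3)[-5:])
    a,v=A[-1],W[-1]
    print(f"t {t:.2f} meas {m} ({c}) est a {a:.3f} (mod {a%(2*np.pi):.3f}) v {v:.3f} windup {ph[-1]-a:.3f} p {p.round(4)}")
    last=L["t"]; thc=(L["phi"][-1]-1.571+np.pi)%(2*np.pi)-np.pi
    print(f"knob ang meas {th:.3f} cmd {thc:.3f} r {np.hypot(x[0],x[1]):.4f} h {x[2]:.4f} F rad {Fw[:2]@er:.1f} tan {Fw[:2]@et:.1f} ax {Fw[2]:.1f} grip {o['grasp_force']:.0f}")
    iv=[i for i,q in enumerate(W) if abs(q-V)>.2]; print(f"last out of +-.2 band at t={tt[iv[-1]]:.2f}" if iv else "")
    # plan: hold .05, then rows, hold .05 after each block
    H=24; tn=t+.05; kt=[t-.2,t,tn]; 
    for i in range(H):
        kt.append(kt[-1]+.125)
        if i+1 in(N,N+12): kt.append(kt[-1]+.05)
    kt=np.array(kt); nn=int(round((kt[-1]-t)/DT)); g=t+DT*np.arange(nn+1)
    p1=L["phi"][-1]; hist=np.interp(t-.2,L["t"],L["phi"])
    def knots(u):
        k=[hist,p1,p1]
        for i in range(H):
            k.append(u[i])
            if i+1 in(N,N+12): k.append(u[i])
        return k
    if mode=="stop" and "stop" not in L:
        Ts=float(sys.argv[3]); d=v*Ts/2; af=2*np.pi*np.round((a+d)/(2*np.pi)); Ts=2*(af-a)/max(v,.5); L["stop"]=[t,Ts,a,v,af]; print("STOP",L["stop"])
    def ref(g):
        if mode=="spin":
            s=np.clip((g-T0)/4.5,0,1); return None,V*.5*(1-np.cos(np.pi*s))
        t1,Ts,a1,v1,af=L["stop"]; s=np.clip((g-t1)/Ts,0,1)
        # quintic
        M=np.array([[1,1,1],[3,4,5],[6,12,20]]); cc=np.linalg.solve(M,[af-a1-v1*Ts,-v1*Ts,0])
        return a1+v1*Ts*s+cc@[s**3,s**4,s**5],np.where(s<1,(v1*Ts+cc@[3*s**2,4*s**3,5*s**4])/Ts,0)
    ar,vr=ref(g)
    def cost(u):
        k=knots(u); f=np.interp(g-L["lag"],kt,k); A,W=sim(p[:3],a,v,f,nn); s=slice(5,None,3)
        sp=np.diff(np.r_[hist+(p1-hist)*.375,p1,u])/.125
        z=[(W-vr)[s]*3,np.diff(sp)*.12,np.clip(abs(f-A)[s]-.5,0,1)*20,np.clip(abs(sp)-2.6,0,9)*5]
        if ar is not None: z.append((A-ar)[s]*4)
        return np.concatenate(z)
    u0=p1+np.cumsum(np.interp(t+.05+.125*np.arange(1,H+1),g,vr))*.125
    r=least_squares(cost,u0,max_nfev=12); u=r.x
    f=np.interp(g-L["lag"],kt,knots(u)); A2,W2=sim(p[:3],a,v,f,nn)
    # robustness: pred with inertia +-15%
    print("pred v",W2[4::10].round(2)[:14],"max wind",abs(f-A2).max().round(2), "end a",(A2[4+10*N]).round(3))
    base=knob_xyz(L["phi"][0]-1.571); off=np.array(L["off"]); rows=[]
    for i in range(N):
        d=np.round((knob_xyz(u[i]-1.571)-base-off)*10,3); rows.append([0,*map(float,d),0,0,0])
    L["pend"]=list(map(float,u[:N])); L["pendoff"]=(off+np.array(rows[-1][1:4])/10).tolist()
    json.dump(L,open("log.json","w"))
    print(json.dumps(rows).replace(" ","").replace("0.0,","0,"))
E
python3 plan.py spin 8
```

```text
res [-0.006]
t 5.22 meas 1.647724216105447 (22) est a 1.642 (mod 1.642) v -0.001 windup -0.009 p [0.028  0.022  0.01   1.6417]
knob ang meas 0.074 cmd 0.062 r 0.0708 h 0.0014 F rad -0.3 tan 1.2 ax 3.0 grip 39
last out of +-.2 band at t=5.24
pred v [-0.    0.    0.02  0.03  0.06  0.09  0.12  0.16  0.2   0.25  0.3   0.36
  0.42  0.48] max wind 0.34 end a 1.714
[[0,-0.002,0.032,-0,0,0,0],[0,-0.006,0.065,-0.001,0,0,0],[0,-0.009,0.088,-0.001,0,0,0],[0,-0.012,0.102,-0.002,0,0,0],[0,-0.014,0.115,-0.002,0,0,0],[0,-0.018,0.131,-0.002,0,0,0],[0,-0.023,0.152,-0.003,0,0,0],[0,-0.032,0.182,-0.004,0,0,0]]
```

```bash
python3 -m inch '[[0,-0.002,0.032,0,0,0,0],[0,-0.006,0.065,-0.001,0,0,0],[0,-0.009,0.088,-0.001,0,0,0],[0,-0.012,0.102,-0.002,0,0,0],[0,-0.014,0.115,-0.002,0,0,0],[0,-0.018,0.131,-0.002,0,0,0],[0,-0.023,0.152,-0.003,0,0,0],[0,-0.032,0.182,-0.004,0,0,0]]'; time python3 plan.py spin 8
```

```text
time_s: 6.28
position: [0.643, -0.0409, 0.2177]
eef_rot: [0.0, 0.998, 0.0, 0.056]
wrist_force: [-0.0, -0.2, 5.2]
width: 0.0289
grasp_force: 39.5
res [-0.008 -0.011]
t 6.28 meas 1.739938905060747 (17) est a 1.729 (mod 1.729) v 0.236 windup 0.154 p [0.0275 0.0219 0.0079 1.6401]
knob ang meas 0.337 cmd 0.327 r 0.0710 h 0.0013 F rad 0.4 tan -0.4 ax 5.1 grip 40
last out of +-.2 band at t=6.27
pred v [0.25 0.29 0.32 0.38 0.44 0.5  0.57 0.63 0.71 0.77 0.84 0.91 0.98 1.04] max wind 0.31 end a 2.196
[[0,-0.005,0.015,-0,0,0,0],[0,-0.024,0.064,-0.003,0,0,0],[0,-0.046,0.111,-0.005,0,0,0],[0,-0.069,0.152,-0.008,0,0,0],[0,-0.096,0.193,-0.011,0,0,0],[0,-0.129,0.237,-0.015,0,0,0],[0,-0.174,0.286,-0.02,0,0,0],[0,-0.237,0.342,-0.027,0,0,0]]
real	0m3.254s
user	0m1.651s
sys	0m0.084s
```

```bash
python3 -m inch '[[0,-0.005,0.015,0,0,0,0],[0,-0.024,0.064,-0.003,0,0,0],[0,-0.046,0.111,-0.005,0,0,0],[0,-0.069,0.152,-0.008,0,0,0],[0,-0.096,0.193,-0.011,0,0,0],[0,-0.129,0.237,-0.015,0,0,0],[0,-0.174,0.286,-0.02,0,0,0],[0,-0.237,0.342,-0.027,0,0,0]]'; python3 plan.py spin 8
```

```text
time_s: 7.32
position: [0.6194, -0.0069, 0.215]
eef_rot: [0.0, 0.998, 0.0, 0.056]
wrist_force: [-1.0, -1.1, 5.9]
width: 0.0289
grasp_force: 39.8
res [-0.006  0.004 -0.024]
t 7.33 meas 2.2389556490480342 (24) est a 2.215 (mod 2.215) v 0.692 windup 0.249 p [0.0267 0.0212 0.0062 1.6413]
knob ang meas 0.929 cmd 0.931 r 0.0711 h 0.0013 F rad -1.0 tan -0.4 ax 6.0 grip 40
last out of +-.2 band at t=7.32
pred v [0.72 0.79 0.87 0.94 1.   1.07 1.13 1.19 1.25 1.3  1.35 1.4  1.44 1.47] max wind 0.31 end a 3.249
[[0,-0.086,0.057,-0.009,0,0,0],[0,-0.155,0.091,-0.017,0,0,0],[0,-0.229,0.118,-0.025,0,0,0],[0,-0.317,0.138,-0.035,0,0,0],[0,-0.413,0.146,-0.046,0,0,0],[0,-0.509,0.141,-0.056,0,0,0],[0,-0.611,0.121,-0.068,0,0,0],[0,-0.728,0.077,-0.08,0,0,0]]
```

```bash
python3 -m inch '[[0,-0.086,0.057,-0.009,0,0,0],[0,-0.155,0.091,-0.017,0,0,0],[0,-0.229,0.118,-0.025,0,0,0],[0,-0.317,0.138,-0.035,0,0,0],[0,-0.413,0.146,-0.046,0,0,0],[0,-0.509,0.141,-0.056,0,0,0],[0,-0.611,0.121,-0.068,0,0,0],[0,-0.728,0.077,-0.08,0,0,0]]'; sed -i 's/lag=.04/lag=.02/' plan.py; sed -i 's/"lag": 0.04/"lag": 0.02/' log.json; python3 plan.py spin 8
```

```text
time_s: 8.38
position: [0.5466, 0.0011, 0.207]
eef_rot: [0.0, 0.998, 0.0, 0.056]
wrist_force: [1.0, -1.7, 5.0]
width: 0.0291
grasp_force: 39.7
res [-0.008  0.002 -0.02   0.005]
t 8.38 meas 3.2588584704736703 (25) est a 3.264 (mod 3.264) v 1.257 windup 0.318 p [0.027  0.0219 0.0071 1.6393]
knob ang meas 2.021 cmd 2.040 r 0.0706 h 0.0013 F rad -2.2 tan -0.7 ax 4.9 grip 40
last out of +-.2 band at t=8.38
pred v [1.28 1.32 1.37 1.41 1.45 1.49 1.51 1.53 1.56 1.56 1.57 1.57 1.57 1.57] max wind 0.32 end a 4.767
[[0,-0.11,-0.067,-0.012,0,0,0],[0,-0.193,-0.139,-0.021,0,0,0],[0,-0.26,-0.219,-0.029,0,0,0],[0,-0.316,-0.309,-0.035,0,0,0],[0,-0.358,-0.408,-0.039,0,0,0],[0,-0.383,-0.509,-0.042,0,0,0],[0,-0.394,-0.62,-0.043,0,0,0],[0,-0.384,-0.749,-0.041,0,0,0]]
```

```bash
python3 -m inch '[[0,-0.11,-0.067,-0.012,0,0,0],[0,-0.193,-0.139,-0.021,0,0,0],[0,-0.26,-0.219,-0.029,0,0,0],[0,-0.316,-0.309,-0.035,0,0,0],[0,-0.358,-0.408,-0.039,0,0,0],[0,-0.383,-0.509,-0.042,0,0,0],[0,-0.394,-0.62,-0.043,0,0,0],[0,-0.384,-0.749,-0.041,0,0,0]]';  python3 plan.py spin 8
```

```text
time_s: 9.43
position: [0.5079, -0.0739, 0.2028]
eef_rot: [-0.0, 0.998, 0.0, 0.056]
wrist_force: [1.7, 1.4, 5.5]
width: 0.0291
grasp_force: 39.7
res [-0.008  0.002 -0.02   0.005]
t 9.43 meas 4.679153367286269 (8) est a 4.767 (mod 4.767) v 1.563 windup 0.105 p [0.027  0.0219 0.0071 1.6393]
knob ang meas -2.966 cmd -2.952 r 0.0693 h 0.0012 F rad -2.4 tan -1.0 ax 5.3 grip 40
last out of +-.2 band at t=8.68
pred v [1.57 1.56 1.57 1.57 1.57 1.57 1.57 1.57 1.58 1.57 1.57 1.57 1.57 1.57] max wind 0.22 end a 6.415
[[0,0.034,-0.127,0.004,0,0,0],[0,0.083,-0.232,0.01,0,0,0],[0,0.148,-0.326,0.017,0,0,0],[0,0.233,-0.413,0.026,0,0,0],[0,0.333,-0.485,0.038,0,0,0],[0,0.446,-0.539,0.05,0,0,0],[0,0.578,-0.573,0.065,0,0,0],[0,0.743,-0.579,0.083,0,0,0]]
```

```bash
python3 -m inch '[[0,0.034,-0.127,0.004,0,0,0],[0,0.083,-0.232,0.01,0,0,0],[0,0.148,-0.326,0.017,0,0,0],[0,0.233,-0.413,0.026,0,0,0],[0,0.333,-0.485,0.038,0,0,0],[0,0.446,-0.539,0.05,0,0,0],[0,0.578,-0.573,0.065,0,0,0],[0,0.743,-0.579,0.083,0,0,0]]';  python3 plan.py spin 8
```

```text
time_s: 10.48
position: [0.5823, -0.1321, 0.2112]
eef_rot: [-0.0, 0.998, -0.0, 0.055]
wrist_force: [-0.6, 1.7, 6.4]
width: 0.0292
grasp_force: 39.8
res [-0.01  -0.001 -0.021  0.007  0.004]
t 10.47 meas 6.39949820433838 (23) est a 6.403 (mod 0.120) v 1.578 windup -0.056 p [0.0269 0.0213 0.0076 1.6373]
knob ang meas -1.459 cmd -1.469 r 0.0694 h 0.0012 F rad -1.7 tan 0.2 ax 6.4 grip 40
last out of +-.2 band at t=8.68
pred v [1.58 1.57 1.57 1.57 1.57 1.57 1.57 1.57 1.58 1.57 1.57 1.57 1.57 1.57] max wind 0.21 end a 8.052
[[0,0.164,0.034,0.018,0,0,0],[0,0.299,0.096,0.033,0,0,0],[0,0.415,0.183,0.046,0,0,0],[0,0.514,0.298,0.056,0,0,0],[0,0.587,0.434,0.064,0,0,0],[0,0.629,0.581,0.068,0,0,0],[0,0.637,0.743,0.069,0,0,0],[0,0.599,0.929,0.064,0,0,0]]
```

Model and measurement agree to within 5 mrad, so I'll carry on.

```bash
python3 -m inch '[[0,0.164,0.034,0.018,0,0,0],[0,0.299,0.096,0.033,0,0,0],[0,0.415,0.183,0.046,0,0,0],[0,0.514,0.298,0.056,0,0,0],[0,0.587,0.434,0.064,0,0,0],[0,0.629,0.581,0.068,0,0,0],[0,0.637,0.743,0.069,0,0,0],[0,0.599,0.929,0.064,0,0,0]]';  python3 plan.py spin 8
```

```text
time_s: 11.52
position: [0.6423, -0.0386, 0.2176]
eef_rot: [0.0, 0.998, -0.0, 0.056]
wrist_force: [-1.5, -1.9, 6.4]
width: 0.0291
grasp_force: 39.8
res [ 0.003 -0.017  0.01   0.006 -0.028]
t 11.53 meas 8.082471931311973 (21) est a 8.054 (mod 1.771) v 1.589 windup 0.113 p [0.0268 0.0212 0.0071 1.6376]
knob ang meas 0.371 cmd 0.357 r 0.0711 h 0.0012 F rad -1.4 tan -1.5 ax 6.5 grip 40
last out of +-.2 band at t=8.66
pred v [1.59 1.57 1.57 1.57 1.57 1.57 1.57 1.57 1.58 1.57 1.57 1.57 1.57 1.57] max wind 0.24 end a 9.705
[[0,-0.082,0.164,-0.009,0,0,0],[0,-0.188,0.286,-0.021,0,0,0],[0,-0.309,0.375,-0.035,0,0,0],[0,-0.444,0.435,-0.05,0,0,0],[0,-0.585,0.465,-0.065,0,0,0],[0,-0.724,0.465,-0.081,0,0,0],[0,-0.862,0.437,-0.096,0,0,0],[0,-1.008,0.372,-0.112,0,0,0]]
```

```bash
python3 -m inch '[[0,-0.082,0.164,-0.009,0,0,0],[0,-0.188,0.286,-0.021,0,0,0],[0,-0.309,0.375,-0.035,0,0,0],[0,-0.444,0.435,-0.05,0,0,0],[0,-0.585,0.465,-0.065,0,0,0],[0,-0.724,0.465,-0.081,0,0,0],[0,-0.862,0.437,-0.096,0,0,0],[0,-1.0,0.372,-0.112,0,0,0]]'; python3 -c "
import json;L=json.load(open('log.json'));L['pendoff'][0]+=.0008;json.dump(L,open('log.json','w'))"; python3 plan.py spin 7
```

```text
time_s: 12.58
position: [0.5418, -0.0015, 0.2064]
eef_rot: [-0.0, 0.998, 0.0, 0.056]
wrist_force: [0.6, -1.1, 7.7]
width: 0.0293
grasp_force: 39.8
res [-0.017  0.009  0.006 -0.028  0.001]
t 12.57 meas 9.701226874432532 (22) est a 9.702 (mod 3.419) v 1.582 windup 0.235 p [0.0267 0.0213 0.0072 1.6376]
knob ang meas 2.099 cmd 2.120 r 0.0705 h 0.0012 F rad -1.7 tan -0.7 ax 7.6 grip 40
last out of +-.2 band at t=8.68
pred v [1.58 1.57 1.57 1.57 1.57 1.57 1.57 1.58 1.57 1.57 1.57 1.57 1.57 1.57] max wind 0.24 end a 11.156
[[0,-0.131,-0.092,-0.013,0,0,0],[0,-0.216,-0.189,-0.022,0,0,0],[0,-0.278,-0.291,-0.029,0,0,0],[0,-0.322,-0.399,-0.034,0,0,0],[0,-0.346,-0.512,-0.036,0,0,0],[0,-0.351,-0.632,-0.036,0,0,0],[0,-0.332,-0.771,-0.034,0,0,0]]
```

```bash
python3 -m inch '[[0,-0.131,-0.092,-0.013,0,0,0],[0,-0.216,-0.189,-0.022,0,0,0],[0,-0.278,-0.291,-0.029,0,0,0],[0,-0.322,-0.399,-0.034,0,0,0],[0,-0.346,-0.512,-0.036,0,0,0],[0,-0.351,-0.632,-0.036,0,0,0],[0,-0.332,-0.771,-0.034,0,0,0]]'; python3 plan.py spin 8
```

```text
time_s: 13.5
position: [0.5089, -0.0791, 0.2029]
eef_rot: [-0.0, 0.998, 0.0, 0.056]
wrist_force: [1.3, 0.7, 5.7]
width: 0.0292
grasp_force: 39.7
res [-0.017  0.009  0.006 -0.028  0.001]
t 13.50 meas 10.74539372526985 (4) est a 11.156 (mod 4.872) v 1.581 windup 0.068 p [0.0267 0.0213 0.0072 1.6376]
knob ang meas -2.889 cmd -2.882 r 0.0693 h 0.0012 F rad -2.1 tan -0.2 ax 5.5 grip 40
last out of +-.2 band at t=8.68
pred v [1.58 1.57 1.57 1.57 1.57 1.57 1.57 1.57 1.58 1.57 1.57 1.57 1.57 1.57] max wind 0.23 end a 12.805
[[0,0.047,-0.132,0.005,0,0,0],[0,0.108,-0.238,0.013,0,0,0],[0,0.184,-0.328,0.021,0,0,0],[0,0.278,-0.407,0.032,0,0,0],[0,0.388,-0.47,0.044,0,0,0],[0,0.508,-0.512,0.057,0,0,0],[0,0.644,-0.532,0.072,0,0,0],[0,0.812,-0.519,0.091,0,0,0]]
```

```bash
python3 -m inch '[[0,0.047,-0.132,0.005,0,0,0],[0,0.108,-0.238,0.013,0,0,0],[0,0.184,-0.328,0.021,0,0,0],[0,0.278,-0.407,0.032,0,0,0],[0,0.388,-0.47,0.044,0,0,0],[0,0.508,-0.512,0.057,0,0,0],[0,0.644,-0.532,0.072,0,0,0],[0,0.812,-0.519,0.091,0,0,0]]'; python3 plan.py spin 8
```

```text
time_s: 14.55
position: [0.59, -0.1311, 0.212]
eef_rot: [-0.0, 0.998, -0.0, 0.055]
wrist_force: [-1.0, 2.0, 7.1]
width: 0.0294
grasp_force: 39.8
res [ 0.01   0.    -0.03   0.002  0.009]
t 14.55 meas 12.788798699278702 (24) est a 12.798 (mod 0.232) v 1.583 windup -0.054 p [0.0269 0.021  0.0075 1.6386]
knob ang meas -1.346 cmd -1.355 r 0.0695 h 0.0012 F rad -2.0 tan 0.2 ax 7.2 grip 40
last out of +-.2 band at t=8.69
pred v [1.58 1.57 1.57 1.57 1.57 1.57 1.57 1.57 1.58 1.57 1.57 1.57 1.57 1.57] max wind 0.21 end a 14.448
[[0,0.161,0.053,0.017,0,0,0],[0,0.29,0.133,0.032,0,0,0],[0,0.397,0.236,0.043,0,0,0],[0,0.481,0.364,0.052,0,0,0],[0,0.537,0.508,0.058,0,0,0],[0,0.559,0.66,0.06,0,0,0],[0,0.547,0.821,0.058,0,0,0],[0,0.486,1.0,0.051,0,0,0]]
```

```bash
python3 -m inch '[[0,0.161,0.053,0.017,0,0,0],[0,0.29,0.133,0.032,0,0,0],[0,0.397,0.236,0.043,0,0,0],[0,0.481,0.364,0.052,0,0,0],[0,0.537,0.508,0.058,0,0,0],[0,0.559,0.66,0.06,0,0,0],[0,0.547,0.821,0.058,0,0,0],[0,0.486,1.0,0.051,0,0,0]]'; python3 plan.py spin 7
```

```text
time_s: 15.6
position: [0.6389, -0.0306, 0.2172]
eef_rot: [0.0, 0.998, -0.0, 0.056]
wrist_force: [-1.6, -0.1, 7.0]
width: 0.0294
grasp_force: 39.8
res [ 0.002 -0.029  0.006  0.01  -0.013]
t 15.60 meas 14.463116376039975 (19) est a 14.450 (mod 1.884) v 1.585 windup 0.129 p [0.0272 0.0209 0.0073 1.6387]
knob ang meas 0.494 cmd 0.485 r 0.0711 h 0.0013 F rad -0.8 tan 0.3 ax 7.1 grip 40
last out of +-.2 band at t=8.68
pred v [1.58 1.57 1.57 1.57 1.57 1.57 1.57 1.58 1.57 1.57 1.57 1.57 1.57 1.57] max wind 0.24 end a 15.903
[[0,-0.105,0.154,-0.012,0,0,0],[0,-0.224,0.26,-0.025,0,0,0],[0,-0.351,0.331,-0.039,0,0,0],[0,-0.489,0.373,-0.054,0,0,0],[0,-0.628,0.386,-0.07,0,0,0],[0,-0.771,0.37,-0.086,0,0,0],[0,-0.923,0.317,-0.102,0,0,0]]
```

```bash
python3 -m inch '[[0,-0.105,0.154,-0.012,0,0,0],[0,-0.224,0.26,-0.025,0,0,0],[0,-0.351,0.331,-0.039,0,0,0],[0,-0.489,0.373,-0.054,0,0,0],[0,-0.628,0.386,-0.07,0,0,0],[0,-0.771,0.37,-0.086,0,0,0],[0,-0.923,0.317,-0.102,0,0,0]]'; python3 plan.py stop 8 3.75
```

```text
time_s: 16.52
position: [0.546, 0.0008, 0.2068]
eef_rot: [0.0, 0.998, 0.0, 0.056]
wrist_force: [0.6, -1.6, 6.4]
width: 0.0289
grasp_force: 39.9
res [-0.029  0.008  0.009 -0.012 -0.004]
t 16.52 meas 15.908414788748564 (24) est a 15.905 (mod 3.338) v 1.581 windup 0.234 p [0.0273 0.0209 0.0072 1.6395]
knob ang meas 2.032 cmd 2.038 r 0.0706 h 0.0012 F rad -2.0 tan -0.5 ax 6.3 grip 40
last out of +-.2 band at t=8.68
STOP [16.525, np.float64(3.7246036997222554), np.float64(15.904755099285778), np.float64(1.5812693428149553), np.float64(18.84955592153876)]
pred v [1.58 1.56 1.56 1.53 1.49 1.45 1.4  1.34 1.29 1.21 1.14 1.07 0.99 0.91] max wind 0.24 end a 17.452
[[0,-0.131,-0.082,-0.015,0,0,0],[0,-0.212,-0.158,-0.023,0,0,0],[0,-0.276,-0.239,-0.03,0,0,0],[0,-0.328,-0.331,-0.036,0,0,0],[0,-0.365,-0.428,-0.04,0,0,0],[0,-0.386,-0.522,-0.042,0,0,0],[0,-0.395,-0.618,-0.043,0,0,0],[0,-0.388,-0.726,-0.042,0,0,0]]
```

```bash
python3 -m inch '[[0,-0.131,-0.082,-0.015,0,0,0],[0,-0.212,-0.158,-0.023,0,0,0],[0,-0.276,-0.239,-0.03,0,0,0],[0,-0.328,-0.331,-0.036,0,0,0],[0,-0.365,-0.428,-0.04,0,0,0],[0,-0.386,-0.522,-0.042,0,0,0],[0,-0.395,-0.618,-0.043,0,0,0],[0,-0.388,-0.726,-0.042,0,0,0]]'; python3 plan.py stop 8
```

```text
time_s: 17.58
position: [0.5076, -0.0721, 0.2027]
eef_rot: [0.0, 0.998, -0.0, 0.056]
wrist_force: [1.3, 1.2, 6.6]
width: 0.0294
grasp_force: 39.8
res [ 0.002  0.006 -0.016 -0.007  0.019]
t 17.57 meas 17.424936391049044 (10) est a 17.444 (mod 4.877) v 1.277 windup -0.034 p [0.0263 0.0209 0.0077 1.6411]
knob ang meas -2.992 cmd -2.986 r 0.0694 h 0.0012 F rad -2.1 tan -0.9 ax 6.4 grip 40
last out of +-.2 band at t=17.58
pred v [1.25 1.18 1.12 1.05 0.97 0.89 0.81 0.73 0.65 0.57 0.49 0.42 0.35 0.28] max wind 0.22 end a 18.464
[[0,0.026,-0.118,0.004,0,0,0],[0,0.052,-0.186,0.007,0,0,0],[0,0.082,-0.247,0.01,0,0,0],[0,0.121,-0.31,0.014,0,0,0],[0,0.165,-0.366,0.019,0,0,0],[0,0.21,-0.412,0.024,0,0,0],[0,0.256,-0.453,0.03,0,0,0],[0,0.309,-0.491,0.036,0,0,0]]
```

```bash
python3 -m inch '[[0,0.026,-0.118,0.004,0,0,0],[0,0.052,-0.186,0.007,0,0,0],[0,0.082,-0.247,0.01,0,0,0],[0,0.121,-0.31,0.014,0,0,0],[0,0.165,-0.366,0.019,0,0,0],[0,0.21,-0.412,0.024,0,0,0],[0,0.256,-0.453,0.03,0,0,0],[0,0.309,-0.491,0.036,0,0,0]]'; python3 plan.py stop 12
```

```text
time_s: 18.62
position: [0.5385, -0.1209, 0.2062]
eef_rot: [-0.0, 0.998, -0.0, 0.056]
wrist_force: [-0.5, 0.4, 7.1]
width: 0.029
grasp_force: 39.8
res [ 0.005 -0.017 -0.007  0.015  0.005]
t 18.62 meas 18.45094479831088 (22) est a 18.456 (mod 5.889) v 0.653 windup -0.179 p [0.0255 0.0208 0.0079 1.641 ]
knob ang meas -2.129 cmd -2.129 r 0.0691 h 0.0012 F rad -0.5 tan -0.0 ax 7.1 grip 40
last out of +-.2 band at t=18.62
pred v [0.62 0.54 0.47 0.4  0.33 0.27 0.21 0.15 0.11 0.07 0.04 0.02 0.01 0.  ] max wind 0.21 end a 18.847
[[0,0.055,-0.033,0.006,0,0,0],[0,0.091,-0.051,0.01,0,0,0],[0,0.122,-0.064,0.013,0,0,0],[0,0.154,-0.076,0.017,0,0,0],[0,0.183,-0.085,0.02,0,0,0],[0,0.207,-0.092,0.023,0,0,0],[0,0.227,-0.097,0.025,0,0,0],[0,0.244,-0.1,0.027,0,0,0],[0,0.259,-0.103,0.028,0,0,0],[0,0.269,-0.105,0.03,0,0,0],[0,0.271,-0.105,0.03,0,0,0],[0,0.268,-0.105,0.029,0,0,0]]
```

```bash
python3 -m inch '[[0,0.055,-0.033,0.006,0,0,0],[0,0.091,-0.051,0.01,0,0,0],[0,0.122,-0.064,0.013,0,0,0],[0,0.154,-0.076,0.017,0,0,0],[0,0.183,-0.085,0.02,0,0,0],[0,0.207,-0.092,0.023,0,0,0],[0,0.227,-0.097,0.025,0,0,0],[0,0.244,-0.1,0.027,0,0,0],[0,0.259,-0.103,0.028,0,0,0],[0,0.269,-0.105,0.03,0,0,0],[0,0.271,-0.105,0.03,0,0,0],[0,0.268,-0.105,0.029,0,0,0]]'; python3 plan.py stop 12
```

```text
time_s: 20.18
position: [0.5651, -0.1313, 0.2092]
eef_rot: [-0.0, 0.998, -0.0, 0.055]
wrist_force: [-0.2, 0.7, 6.0]
width: 0.0291
grasp_force: 39.9
res [-0.018 -0.008  0.013  0.003  0.036]
t 20.18 meas 18.80787363950394 (22) est a 18.844 (mod 6.277) v 0.006 windup -0.135 p [0.0258 0.0207 0.0082 1.6415]
knob ang meas -1.710 cmd -1.713 r 0.0691 h 0.0012 F rad -0.8 tan 0.4 ax 6.0 grip 40
last out of +-.2 band at t=20.18
pred v [0.   0.01 0.01 0.   0.   0.   0.   0.   0.   0.   0.   0.   0.   0.  ] max wind 0.15 end a 18.849
[[0,0.003,-0,0.001,0,0,0],[0,0.004,-0,0.001,0,0,0],[0,0.003,-0,0.001,0,0,0],[0,0.001,0,0.001,0,0,0],[0,0,0,0,0,0,0],[0,-0,0,0,0,0,0],[0,-0.001,0,0,0,0,0],[0,-0.001,0,0,0,0,0],[0,-0.002,0.001,0,0,0,0],[0,-0.002,0.001,0,0,0,0],[0,-0.003,0.001,0,0,0,0],[0,-0.003,0.001,0,0,0,0]]
```

```bash
python3 -m inch '[[0,0,0,0,0,0,0],[0,0,0,0,0,0,0],[0,0,0,0,0,0,0],[0,0,0,0,0,0,0],[0,0,0,0,0,0,0],[0,0,0,0,0,0,0],[0,0,0,0,0,0,0],[0,0,0,0,0,0,0],[0,0,0,0,0,0,0],[0,0,0,0,0,0,0],[0,0,0,0,0,0,0],[0,0,0,0,0,0,0]]'; python3 - <<'E'
from plan import *
for k in range(2):
    im=snap("side",f"end{k}"); print(mark(im,18.82))
cv2.imwrite("pics/e.png",np.hstack([cv2.resize(im[110:230,170:330,::-1],(400,300)),cv2.resize(snap("wrist")[:,:,::-1],(400,300))]))
E
```

```text
time_s: 21.72
position: [0.565, -0.1313, 0.2092]
eef_rot: [-0.0, 0.998, -0.0, 0.055]
wrist_force: [-1.6, 0.2, 7.1]
width: 0.0293
grasp_force: 39.9
(np.float64(18.80787363950394), 22)
(np.float64(18.80787363950394), 22)
```

View pics/e.png

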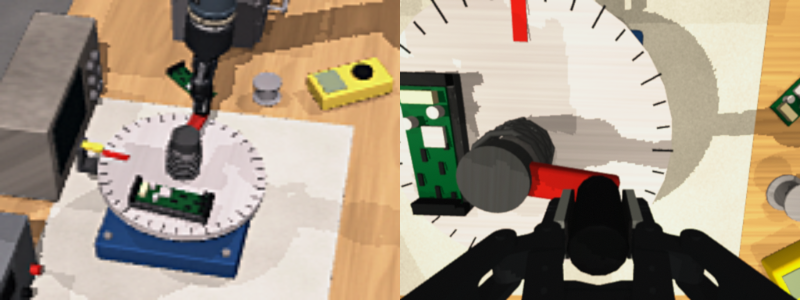

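The mark (103,151)–(130,157) lines up with the yellow pointer (93,147), nothing is moving between frames, and the knob is gripped at 40 N.

```bash
python3 -c "
from plant import manip; print(manip.finish_job())"
```

```text
the job is handed in; nothing more can be done
None
```

The job is handed in; the verdict was not shown. By camera and model estimate the platter held about 15 rpm (within 2 rpm) for about 8 s, then stopped with its mark about 6 mm from the pointer, and the gripper still holds the knob at 40 N.

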